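# Refit a belt tensioner's jockey pulley and lock it with a hairpin clip

### The job

Put the big-bore jockey pulley on the upright axle of the belt tensioner, flat down on its shoulder, then lock it with the large hairpin clip: slide the clip's straight leg through the cross-hole above the pulley, from the front, and keep pushing by feel while the sprung carriage gives way, until the sprung leg has ridden over the axle and snapped round it with the clip fully home. Work gently, pressing no harder than the clip needs and never forcing the carriage hard onto its back stop. At the end let go, with the carriage back at rest, and leave the other things on the bench where they lie.

Things in the scene. Friction and masses are not known exactly. Their poses are not given: they have to be found in the camera images.
- tensioner: belt tensioner bolted to the bench: grey foot plate 226 x 96 x 8 mm (70 mm in front of to 156 mm behind the axle), guide rails 36 mm high (30 to 39 mm left and right, from 42 mm in front to 84 mm behind), an aluminium carriage between them, spring tube behind. Origin: on the bench under the axle with the carriage at rest; x runs front (robot's side) to rear along rails and cross-hole, z up. Does not move
- shoulder (a point): where the pulley's underside comes to sit: centre of the shoulder (35 mm across) at the axle's foot, 42 mm above the bench, with the carriage at rest. The upright steel axle is 24 mm across and ends 97 mm above the bench with a 3 mm chamfer. The point is fixed to the tensioner, it does not follow the carriage
- axle_hole (a point): centre of the axle's cross-hole (runs along the tensioner's x, 8 mm wide, mouths flared by 1.5 mm up and down, 3 mm sideways), 80 mm above the bench, with the carriage at rest; does not follow the carriage. A spring presses carriage and axle to the front: 1.7 N moves it back, then 0.32 N per mm (greased: 1.4 N more at 20 mm/s), hard stop after 46 mm; runs only along x, returns by itself
- pulley: the jockey pulley to fit: aluminium, flanged, 62 mm outside, 28 mm high (a brass bush stands 1 mm prouder), bore 26.4 mm, about 0.2 kg, lying flat on the bench. Origin: centre of its underside, z up
- clip: the large hairpin (R) clip of 6 mm steel wire, lying flat, 132 mm long, about 90 g. Origin: on the underside below the seat point; x along the straight leg (on y = 0) to its tip, z up. The sprung leg starts at the eye (x = -54, y = 20 mm), nears the straight leg at x = -19, bulges round the axle's place and flares out at its end (x = 21, y = 14 mm)
- clip_eye (a point): centre of the clip's rigid oval eye, to hold it by (x = -67, y = 10 mm from the clip's origin, mid wire, 3 mm above its underside): 36 mm long, its straight sides lie along x, 26 mm over the outside. Squeezing it across does not work the spring
- clip_tip (a point): rounded tip of the straight leg, 45 mm ahead of the seat point, mid wire (3 mm above the clip's underside)
- clip_seat (a point): the point of the straight leg (mid wire) that lies on the axle's axis when the clip is home. The flare meets the axle about 26 mm before; the push then rises to 8 to 16 N (friction differs), about 20 mm before, the carriage yielding 25 to 45 mm; then the leg rides over, the push drops at once, the carriage springs forward. Once home it goes no deeper: more push only moves the carriage
- small_pulley: spare, smaller jockey pulley lying flat: 44 mm outside, 13 mm bore (too small for the axle), 20 mm high; not needed. Origin: centre of its underside
- small_clip: spare, smaller hairpin clip lying flat: 4 mm wire, 82 mm long, too small for the axle; not needed. Origin: on the bench under its seat point, 26 mm behind the tip of its straight leg
- oil_bottle: plain grey oil bottle, 48 mm across, 125 mm high. Origin: centre of its underside
- wax_tin: round steel wax tin, 72 mm across, 45 mm high. Origin: centre of its underside
- blank: half-turned wooden piece, 68 mm across, 55 mm high. Origin: centre of its underside
- bowl: dark wooden bowl, 110 mm across, 45 mm high. Origin: centre of its underside
- chuck_key: T-handled chuck key, 115 mm long, lying flat. Origin: middle of its shaft, on the bench
There are look-alikes about, which are no part of the job. What is shaped like the clip but pink or yellow is not meant.

How it is judged (in metres and radians):
On the way:
1. the pulley is flat down on the axle's shoulder (z of pulley in the frame of tensioner between 0.035 and 0.0445 m and horizontal distance between pulley and tensioner below 0.012 m and angle between pulley's own z axis and vertical below 0.06 rad), for 0.2 s.
At the end, for the whole second after the job is handed in: Pulley round the axle (within 5 mm of its axis), flat within 0.06 rad and down on the shoulder within 2.5 mm; clip home through the cross-hole: seat point within 4.5 mm of the hole's centre as it is with the carriage at rest, leg along the hole within 0.2 rad; both at rest and let go (horizontal distance between pulley and tensioner below 0.005 m and z of pulley in the frame of tensioner below 0.0445 m and angle between pulley's own z axis and vertical below 0.06 rad and distance between clip_seat and axle_hole below 0.0045 m and angle between the x axis of clip and the x axis of tensioner, either way round below 0.2 rad and linear speed of each of clip, pulley below 0.02 m/s); the robot touches nothing.
It fails at once if the clip is pressed on the tensioner with more than 35 N (contact force between clip and tensioner above 35 N).
It fails at once if the pulley is pressed on the tensioner with more than 35 N (contact force between pulley and tensioner above 35 N).
It fails at once if another thing on the bench is pushed away (more than 30 mm) (distance of any of small_pulley, small_clip, oil_bottle, wax_tin, blank, bowl, chuck_key from where it was at the start of the episode above 0.03 m).
It also fails if it takes over 64 s, if anything falls off the work surface, if the arm or the gripper's body presses on something with over 40 N, if the wrist force passes 120 N, or if a joint passes its speed limit or range.

### The arm

A 6-joint arm with a two-finger parallel gripper is mounted at the origin on the work surface. World frame = base frame: x ahead of the robot, y to its left, z up, the work surface at z = 0. Lengths are in mm, angles in degrees, forces in N, time in s.
With the tool pointing down it reaches from about 350 to 850 mm from the base axis. Payload 8.1 kg.
Tool frame: the origin (TCP) lies at the very end of the fingers, on their centre line; the grasp point (between the pads) lies 19 mm behind it; z points along the fingers, y is the direction in which the jaws open and shut (so a half turn about z gives the same grasp; the last joint's range is limited). The gripper opens to 85 mm and grips with 20 to 120 N. Pads are 22 mm wide; open, the fingers measure 114 mm over their backs; the gripper's body (76 mm by 85 mm) begins 54 mm behind the grasp point. The pads swing forward as they close: fully open they stand 13 mm farther back than shut.
Start: joints at [-81.498, 7.471, 85.268, -0, 87.261, -4.893], TCP at [139.026, -583.676, 231.292] pointing down, gripper open.
Joint ranges: [-169.43, 169.43], [-51.17, 129.36], [1.28, 143.12], [-76.62, 256.62], [0, 156.53], [-152.29, 152.29]. Speed limits (degrees/s): [136.94, 136.94, 159.86, 180, 180, 180].

### API

Orientations are given as [roll, pitch, yaw] about the fixed x, y, z axes, in that order (R = Rz(yaw) Ry(pitch) Rx(roll)).
In Python, from bench import r, eyes gives the robot as it stands. The module is installed in compiled form; this text tells all that it offers.
- The arm moves only by the tool play_rows, never from a script. Its argument "deltas" is a list of rows, each a list of 3 entries, a list of its own where there are three numbers: the shift along the tool's x, y, z in m, then the turn, a rotation vector about the tool's x, y, z in rad, then the closure, from 0 (fully open) to 1 (shut). A call has 1 to 8 rows; each row shifts and turns the pose as measured when the row begins, along the tool's axes as they then stand; what a row does not reach is not made up. A row lasts 1/8 s, in which the tool goes at most 62.5 mm and 10.7 degrees, less where a joint would pass 70% of its speed; a pose out of reach is approached as far as the arm can. A call with a gripper value outside its range is refused whole. The fingers move at their own pace and stop on an object; "force" is the grip in N (left out, the last holds). Time passes only in rows, so rows that do not move let the fingers close. It gives the time, the measured TCP pose, the force and the opening at its end, in the units of the state.
- r.sense(): the state, without advancing time (a new reading comes with each control period).
- eyes.snapshot(name): name is "scene" or "side" or "wrist"; returns the picture (420x560x3 uint8, red, green, blue); there is no depth.
- eyes.get_calibration(name): a dict with "mtx" (3x3 intrinsics, pixels), "D" ([k1, k2, p1, p2, k3] as OpenCV has them; the pictures are not rectified), "R" (3x3) and "t" (3): a world point X has camera coordinates R X + t; the wrist camera has in their place "T_tool_cam" (4x4, takes a point from camera to tool coordinates, whose origin is the TCP and whose axes are the flange's). Camera axes: x right, y down, z forward; pixel columns grow to the right and rows downward; lengths in mm; the calibration is good to about 2 mm. A picture is of the moment at which its call begins: read the wrist's pose just before it. get_calibration takes no time and is no camera call.
- r.hand_in(): hands the job in, once; it reports no verdict.
The state is a dict: "time": time; "joint_pos": joint angles; "qd": joint speeds; "joint_efforts": joint torques, N m; "tool_pos": TCP position; "tcp_rot": TCP orientation; "ft_force": force on the tool from outside, world axes, zero at the start; "wrist_torque": the same for the moment, N m; "finger_gap": finger opening in mm.
Only numpy, scipy, OpenCV 4.12 (cv2) and the standard library are available. Lean on these libraries where they do the work, as an engineer would, in place of code of your own. Each camera call takes 0.05 s, during which the arm holds its last target. There are 200 camera calls.

## Working session

There is one attempt and no reset: what is moved stays moved. The work goes in short steps, Python scripts to look and compute and a tool call to move; the robot and the scene stay as the last step left them, time stands still between calls to the robot, and variables do not carry over. Pictures are saved under pics/ and viewed, about 8 in all and at most 12, crops included, and the job is handed in when it is done.

Besides the shell and the picture viewer there is one more tool, called after "Call:" by a JSON object that holds its "api" and its "payload". play_rows: Moves the arm, as the interface text tells. Its arguments: {"type":"object","properties":{"deltas":{"type":"array"},"force":{"type":"number"}},"required":["deltas"]}

```bash
mkdir -p pics; python3 - <<'E'
from bench import r, eyes
import cv2, numpy as np
print(r.sense())
for n in ["scene","side","wrist"]:
    im=eyes.snapshot(n); cv2.imwrite(f"pics/{n}0.png",im[:,:,::-1])
    print(n,eyes.get_calibration(n))
E
```

```text
{'time': 0.0, 'joint_pos': array([-8.14988006e+01,  7.51535070e+00,  8.53299042e+01, -1.54819466e-03,
        8.72594390e+01, -4.89302914e+00]), 'qd': array([-0.08938306,  0.02240127,  0.05209322,  0.06569832, -0.10317405,
       -0.11463002]), 'joint_efforts': array([-1.06672313e-03, -5.69401538e+01, -5.00544047e+01, -6.54502244e-06,
        1.51129958e-02, -1.01761833e-05]), 'tool_pos': array([ 138.92202015, -583.13895254,  230.23589118]), 'tcp_rot': array([-1.79895556e+02, -7.38927895e-03,  1.33942972e+01]), 'ft_force': array([-0.08238899,  0.50173144,  0.73442892]), 'wrist_torque': array([ 0.0513633 ,  0.01677903, -0.0257953 ]), 'finger_gap': 85.51669103317063}
scene {'mtx': array([[461.56493706,   0.        , 285.3056242 ],
       [  0.        , 461.56493706, 209.16264335],
       [  0.        ,   0.        ,   1.        ]]), 'D': array([-0.16055668,  0.        ,  0.        ,  0.        ,  0.        ]), 'R': array([[-0.25227805,  0.96736803,  0.02355606],
       [ 0.56272132,  0.16646804, -0.80971174],
       [-0.78721058, -0.191017  , -0.58635485]]), 't': array([ 144.02930304, 
[... 387 characters left out ...]
[ 0.04242137, -0.7889415 , -0.61300223]]), 't': array([ 527.09216708,   70.86117378, 1042.22310166])}
wrist {'mtx': array([[334.5931612 ,   0.        , 279.69565969],
       [  0.        , 334.5931612 , 205.82296186],
       [  0.        ,   0.        ,   1.        ]]), 'D': array([0.01955905, 0.        , 0.        , 0.        , 0.        ]), 'T_tool_cam': array([[-6.11293996e-04, -9.64926133e-01, -2.62520826e-01,
         6.54347578e+01],
       [ 9.99999608e-01, -7.58187917e-04,  4.58255372e-04,
         1.05612463e+00],
       [-6.41222702e-04, -2.62520443e-01,  9.64926218e-01,
        -1.42983403e+02],
       [ 0.00000000e+00,  0.00000000e+00,  0.00000000e+00,
         1.00000000e+00]])}
```

View pics/scene0.png

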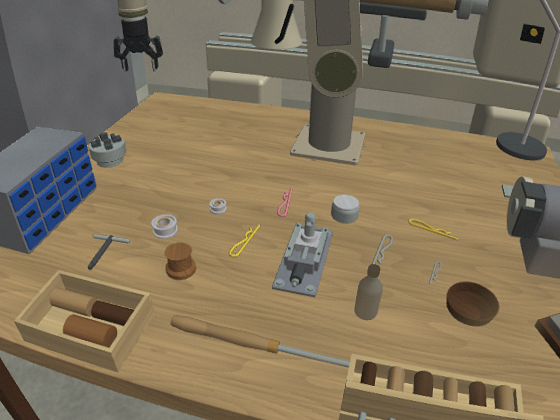

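View pics/side0.png

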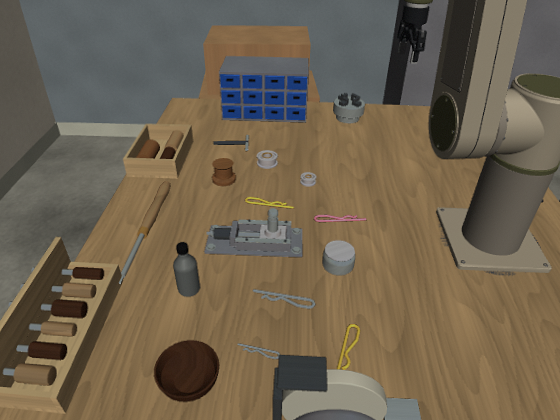

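The scene view shows the target pulley at about (165,226), the small one at (218,206), the grey clip at (383,249) beside the bottle, and the axle top at (310,216). The side view shows the pulley at (267,158), the clip from (255,292) to (313,300) with its eye towards the robot, and the axle top at (272,211).

```bash
cat > h.py <<'E'
from bench import r, eyes
import cv2, numpy as np
from scipy.spatial.transform import Rotation as Ro
def cam(n, s=None):
    c=eyes.get_calibration(n)
    if n!="wrist": return c["mtx"],c["D"],c["R"],c["t"]
    s=s or r.sense()
    Rt=Ro.from_euler('xyz',s["tcp_rot"],degrees=True).as_matrix()
    T=c["T_tool_cam"]; Rw=Rt@T[:3,:3]; o=Rt@T[:3,3]+s["tool_pos"]
    return c["mtx"],c["D"],Rw.T,-Rw.T@o
def rays(C,px):
    K,D,R,t=C
    u=cv2.undistortPoints(np.float64(px).reshape(-1,1,2),K,D)[:,0]
    d=np.c_[u,np.ones(len(u))]@R
    return -R.T@t, d
def plane(C,px,z):
    o,d=rays(C,px); return o+d*((z-o[2])/d[:,2])[:,None]
def tri(C1,p1,C2,p2):
    o1,d1=rays(C1,p1); o2,d2=rays(C2,p2); out=[]
    for a,b in zip(d1,d2):
        s=np.linalg.lstsq(np.c_[a,-b],o2-o1,rcond=None)[0]
        P,Q=o1+s[0]*a,o2+s[1]*b; out.append(np.r_[(P+Q)/2,np.linalg.norm(P-Q)])
    return np.array(out)
def proj(C,X):
    K,D,R,t=C
    return cv2.projectPoints(np.float64(X).reshape(-1,1,3),cv2.Rodrigues(R)[0],t,K,np.float64(D))[0][:,0]
E
python3 - <<'E'
from h import *
np.set_printoptions(precision=1,suppress=True)
A,B=cam("scene"),cam("side")
print(tri(A,[[165,222],[310,216],[388,240],[218,203]],B,[[267,155],[272,211],[304,300],[308,176]]))
print(plane(A,[[388,240],[376,263]],3)); print(plane(B,[[310,300],[255,292]],3))
for n in["scene","side"]:
    im=cv2.imread(f"pics/{n}0.png")
    cs=[(150,210,40,30),(285,200,50,100),(365,228,40,45)] if n=="scene" else [(245,143,50,35),(200,200,110,65),(245,280,80,35)]
    print(n)
    if n=="scene": o=np.hstack([cv2.resize(im[y:y+h,x:x+w],None,fx=400/h/1,fy=400/h,interpolation=2)[:, :] for x,y,w,h in cs[1:]])
    else: o2=np.vstack([cv2.resize(im[y:y+h,x:x+w],(500,int(500*h/w)),interpolation=2) for x,y,w,h in cs[1:]])
o=cv2.copyMakeBorder(o,0,max(0,len(o2)-len(o)),0,0,0); o2=cv2.copyMakeBorder(o2,0,max(0,len(o)-len(o2)),0,0,0)
O=np.hstack([o,o2]);print(O.shape)
cv2.imwrite("pics/c1.png",cv2.resize(O,None,fx=min(1,800/O.shape[1]),fy=min(1,800/O.shape[1])))
E
```

```text
[[ 566.8 -307.5   27.5    0.5]
 [ 529.8   45.1   93.1    1.2]
 [ 454.4  228.     7.1    4.3]
 [ 444.2 -215.7   19.2    0.9]]
[[451.7 229.6   3. ]
 [543.8 209.    3. ]]
[[440.8 221.3   3. ]
 [555.2 207.    3. ]]
scene
side
(513, 1056, 3)
```

View pics/c1.png

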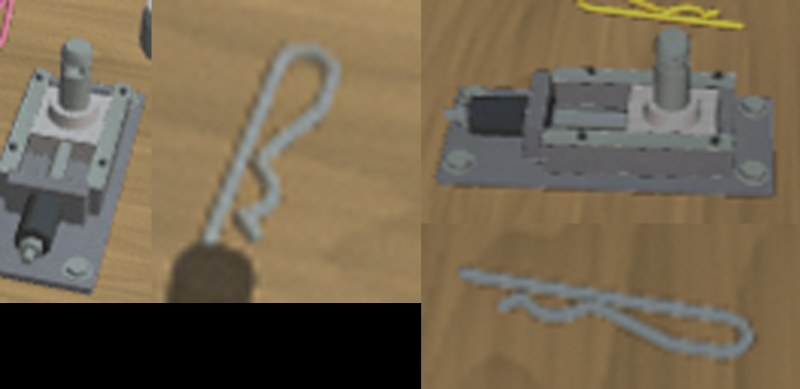

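The crop shows the axle, carriage and rails with the front end towards the robot. The clip's straight leg is on its -y side, the sprung leg on +y, the eye towards the robot, and the tip is hidden by the bottle in the scene view. I'll go above the pulley first.

Call:
{"api": "play_rows", "payload": {"deltas": [[[0.058,-0.02,0.004],[0,0,0],0],[[0.058,-0.02,0.004],[0,0,0],0],[[0.058,-0.02,0.004],[0,0,0],0],[[0.058,-0.02,0.004],[0,0,0],0],[[0.058,-0.02,0.004],[0,0,0],0],[[0.058,-0.02,0.004],[0,0,0],0],[[0.058,-0.02,0.004],[0,0,0],0],[[0.058,-0.02,0.004],[0,0,0],0]], "force": 40}}

```text
time: 1.15
tool_pos: [558.0, -317.6, 195.6]
tcp_rot: [-179.9, 0.1, 12.9]
ft_force: [0.2, -1.2, 0.0]
finger_gap: 85.5
```

```bash
python3 - <<'E'
from h import *
np.set_printoptions(precision=1,suppress=True)
s=r.sense(); im=eyes.snapshot("wrist"); C=cam("wrist",s)
cv2.imwrite("pics/w1.png",im[:,:,::-1]); np.savez("w1.npz",pos=s["tool_pos"],rot=s["tcp_rot"])
print(s["tool_pos"],s["tcp_rot"],proj(C,[[567,-307.5,28]]))
E
```

```text
[ 558.  -317.6  195.6] [-179.9    0.1   12.9] [[270.4 174.6]]
```

View pics/w1.png

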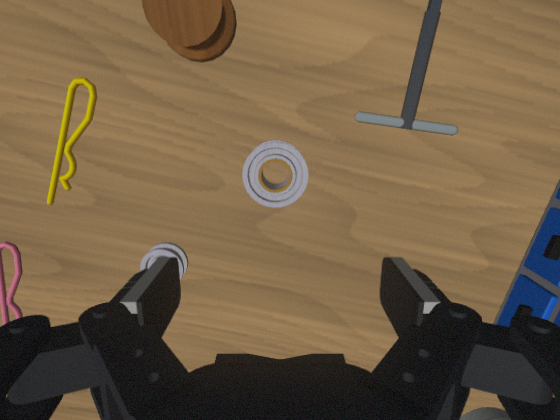

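The wrist view shows the target pulley at (275,174), about 66 px across (the expected size for 62 mm). The T-key and the blank are well clear of the jaws.

```bash
python3 - <<'E'
from h import *
np.set_printoptions(precision=1,suppress=True)
s=np.load("w1.npz"); s={"tool_pos":s["pos"],"tcp_rot":s["rot"]}; C=cam("wrist",s)
im=cv2.imread("pics/w1.png"); hsv=cv2.cvtColor(im,cv2.COLOR_BGR2HSV)
m=((hsv[...,1]<60)&(hsv[...,2]>90)).astype(np.uint8); mm=np.zeros_like(m); mm[130:220,225:325]=m[130:220,225:325]
c=max(cv2.findContours(mm,0,1)[0],key=cv2.contourArea); (u,v),rad=cv2.minEnclosingCircle(c); print(u,v,rad,cv2.boundingRect(c))
P=plane(C,[[u,v]],28)[0]; print(P, np.linalg.norm(plane(C,[[u+rad,v]],28)[0]-P))
print(plane(C,[[u,v]],25)[0])
S=cam("scene"); print(proj(S,[P]),proj(cam("side"),[P]))
Rt=Ro.from_euler('xyz',s["tcp_rot"],degrees=True).as_matrix()
print("tool delta",Rt.T@(np.r_[P[:2],0]-s["tool_pos"]))
E
```

```text
275.0 173.5 34.033172607421875 (242, 140, 67, 68)
[ 569.  -311.5   28. ] 31.88583657778902
[ 568.4 -311.5   25. ]
[[163.1 221.9]] [[266.3 154.2]]
tool delta [ 12.4  -3.1 195.6]
```

Call:
{"api": "play_rows", "payload": {"deltas": [[[0.006,-0.0015,0.045],[0,0,0],0],[[0.006,-0.0015,0.045],[0,0,0],0],[[0,0,0.045],[0,0,0],0],[[0,0,0.035],[0,0,0],0],[[0,0,0.012],[0,0,0],0],[[0,0,0],[0,0,0],0.0]]}}

```text
time: 1.95
tool_pos: [577.0, -301.8, 6.6]
tcp_rot: [-179.7, -0.1, 13.5]
ft_force: [0.0, -0.2, -0.4]
finger_gap: 85.6
```

Call:
{"api": "play_rows", "payload": {"deltas": [[[-0.01,0.0075,0],[0,0,0],0],[[0,0,0.003],[0,0,0],0],[[0,0,0],[0,0,0],0]]}}

```text
time: 2.33
tool_pos: [571.0, -314.5, 8.3]
tcp_rot: [-180.0, -0.3, 13.4]
ft_force: [-0.2, 0.4, 0.2]
finger_gap: 85.2
```

```bash
python3 - <<'E'
from h import *
s=r.sense(); im=eyes.snapshot("wrist"); cv2.imwrite("pics/w2.png",im[:,:,::-1]); print(s["tool_pos"],s["qd"].round(1),s["ft_force"])
C=cam("wrist",s)
hsv=cv2.cvtColor(im,cv2.COLOR_RGB2HSV); m=((hsv[...,1]<60)&(hsv[...,2]>90)).astype(np.uint8)
for c in cv2.findContours(m,0,1)[0]:
    if cv2.contourArea(c)>800:
        (u,v),rad=cv2.minEnclosingCircle(c); print(cv2.boundingRect(c),u,v,rad,plane(C,[[u,v]],28))
E
```

```text
[ 570.96310102 -314.4540849     8.2668956 ] [-0.5 -0.8 -0.5 -0.2  0.3 -0.2] [-0.18814301  0.41742395  0.15613378]
(192, 199, 153, 155) 268.2972412109375 277.3336181640625 78.38033294677734 [[ 571.87692176 -310.63284197   28.        ]]
(446, 143, 114, 36) 502.5 162.5 57.46747970581055 [[ 636.97915903 -383.8170927    28.        ]]
```

View pics/w2.png

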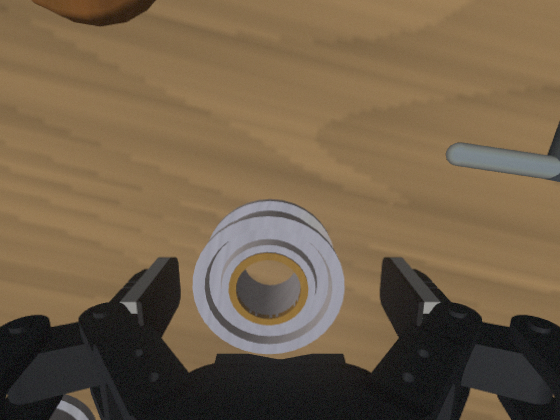

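The jaws straddle the pulley. Its top flange is centred at about (268,285), which puts it at (569,-311). I'll correct by 3 mm and close.

Call:
{"api": "play_rows", "payload": {"deltas": [[[-0.0015,-0.003,0.006],[0,0,0],0],[[0,0,0],[0,0,0],0.1],[[0,0,0],[0,0,0],0.4],[[0,0,0],[0,0,0],0.6],[[0,0,0],[0,0,0],0.6],[[0,0,0],[0,0,0],0.6]], "force": 40}}

```text
time: 3.12
tool_pos: [569.8, -311.9, 3.5]
tcp_rot: [179.9, -0.4, 13.5]
ft_force: [-0.3, -0.3, 1.7]
finger_gap: 60.5
```

Call:
{"api": "play_rows", "payload": {"deltas": [[[0,0,-0.03],[0,0,0],0.6],[[0,0,-0.055],[0,0,0],0.6],[[0,0,-0.055],[0,0,0],0.6],[[-0.007,-0.053,-0.02],[0,0,0],0.6],[[-0.007,-0.053,0],[0,0,0],0.6],[[-0.007,-0.053,0],[0,0,0],0.6],[[-0.007,-0.053,0],[0,0,0],0.6],[[-0.007,-0.053,0],[0,0,0],0.6]]}}

```text
time: 4.12
tool_pos: [469.2, -57.2, 164.8]
tcp_rot: [-179.8, -0.3, 13.1]
ft_force: [0.6, 1.1, -1.8]
finger_gap: 60.6
```

Call:
{"api": "play_rows", "payload": {"deltas": [[[-0.01,-0.05,0],[0,0,0],0.6],[[-0.01,-0.03,0],[0,0,0],0.6],[[-0.01,0,0],[0,0,0],0.6],[[0,0,0],[0,0,0],0.6]]}}

```text
time: 4.62
tool_pos: [417.7, 19.0, 163.4]
tcp_rot: [-179.7, -0.2, 13.4]
ft_force: [0.6, 0.2, -2.1]
finger_gap: 61.0
```

```bash
python3 - <<'E'
from h import *
s=r.sense(); im=eyes.snapshot("wrist"); cv2.imwrite("pics/w3.png",im[:,:,::-1]); print(s["tool_pos"],s["tcp_rot"],s["qd"].round(1),s["ft_force"],s["finger_gap"])
np.savez("w3.npz",pos=s["tool_pos"],rot=s["tcp_rot"])
E
```

```text
[417.73804217  19.0196836  163.42096286] [-179.66845731   -0.18683219   13.43266295] [ 0.8  0.3 -0.2  0.3 -0.5  0.3] [ 0.59942464  0.24102591 -2.083509  ] 60.97974642371864
```

View pics/w3.png

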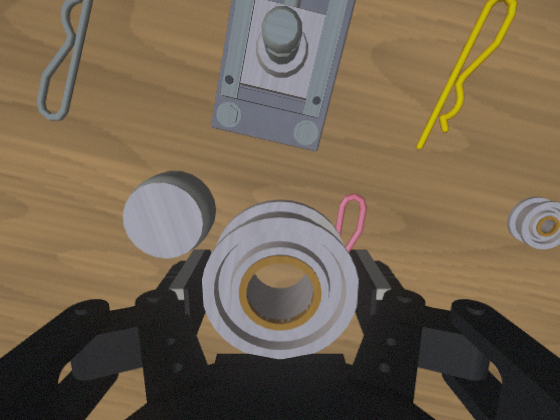

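This view shows the axle top at about (282,30), the foot plate's front corners at (213,127) and (319,150), and the large clip's eye at (55,115). The pulley is gripped squarely.

```bash
python3 - <<'E'
from h import *
np.set_printoptions(precision=1,suppress=True)
s=np.load("w3.npz"); s={"tool_pos":s["pos"],"tcp_rot":s["rot"]}; C=cam("wrist",s)
f=plane(C,[[213,127],[319,150],[355,0],[232,0]],8); print(f, np.linalg.norm(f[0]-f[1]))
e=f[1]-f[0]; print("yaw front",np.degrees(np.arctan2(e[0],-e[1])), "left",np.degrees(np.arctan2(*(f[3]-f[0])[1::-1])),"right",np.degrees(np.arctan2(*(f[2]-f[1])[1::-1])))
for a in (-3,0,3):
  a=np.radians(a); print("axle from plate",(f[0]+f[1])[:2]/2+70*np.array([np.cos(a),np.sin(a)]))
im=cv2.imread("pics/w3.png")
print("axle top",plane(C,[[282,27],[282,30]],97))
O=np.hstack([cv2.resize(im[0:100,225:345],(480,400),interpolation=2),cv2.resize(im[0:125,20:120],(320,400),interpolation=2)])
cv2.imwrite("pics/c3.png",O)
# held pulley in tool frame: top ring
hsv=cv2.cvtColor(im,cv2.COLOR_BGR2HSV)
m=((hsv[...,1]>110)&(hsv[...,2]>120)).astype(np.uint8); mm=np.zeros_like(m); mm[245:345,235:325]=m[245:345,235:325]
c=max(cv2.findContours(mm,0,1)[0],key=cv2.contourArea); print(cv2.boundingRect(c),cv2.fitEllipse(c))
u,v=cv2.fitEllipse(c)[0]
P=plane(C,[[u,v]],163.4-3.5+29)[0]; Rt=Ro.from_euler('xyz',s["tcp_rot"],degrees=True).as_matrix(); print("pulley in tool",Rt.T@(P-s["tool_pos"]))
E
```

```text
[[458.4  87.9   8. ]
 [460.8  -6.7   8. ]
 [579.9  -3.6   8. ]
 [557.7  90.7   8. ]] 94.71272937999406
yaw front 1.3938847241073267 left 1.587242148388346 right 1.5240247197677326
axle from plate [529.5  36.9]
axle from plate [529.6  40.6]
axle from plate [529.5  44.3]
axle top [[528.3  43.2  97. ]
 [526.9  42.9  97. ]]
(239, 256, 82, 74) ((279.63720703125, 292.440185546875), (73.36431884765625, 81.09310913085938), 91.41597747802734)
pulley in tool [ -1.6   1.1 -25.5]
```

View pics/c3.png

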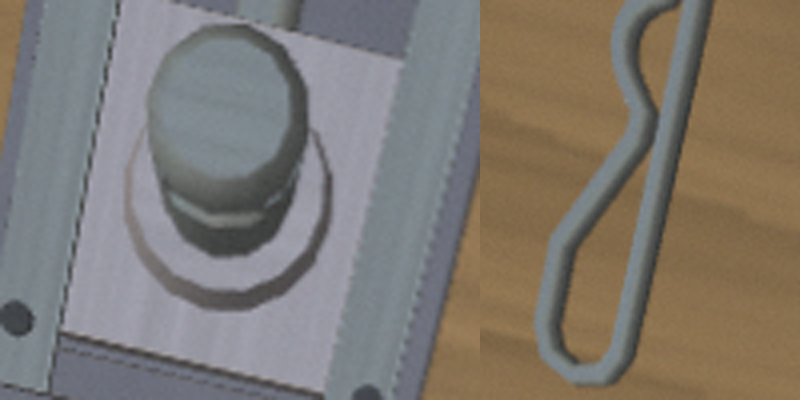

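Call:
{"api": "play_rows", "payload": {"deltas": [[[0.04,0.0005,0.01],[0,0,0],0.6],[[0.04,0.0005,0.01],[0,0,0],0.6],[[0.035,0.0005,0.01],[0,0,0],0.6],[[0,0,0.01],[0,0,0],0.6],[[0,0,0],[0,0,0],0.6],[[0,0,0],[0,0,0],0.6]]}}

```text
time: 5.42
tool_pos: [536.2, 38.9, 122.0]
tcp_rot: [-179.7, -0.2, 12.9]
ft_force: [0.3, 0.0, -1.3]
finger_gap: 60.5
```

Call:
{"api": "play_rows", "payload": {"deltas": [[[-0.004,-0.0065,0.005],[0,0,0],0.6],[[0,0,0.003],[0,0,0],0.6],[[0,0,0],[0,0,0],0.6]]}}

```text
time: 5.8
tool_pos: [530.1, 44.4, 114.9]
tcp_rot: [-179.8, -0.3, 12.9]
ft_force: [0.1, -0.3, -1.4]
finger_gap: 61.1
```

```bash
python3 - <<'E'
from h import *
s=r.sense(); print(s["tool_pos"],s["tcp_rot"],s["ft_force"])
a=eyes.snapshot("scene")[:,:,::-1]; b=eyes.snapshot("side")[:,:,::-1]; w=eyes.snapshot("wrist")[:,:,::-1]
O=np.hstack([cv2.resize(a[170:290,265:355],(300,400),interpolation=2),cv2.resize(b[170:260,225:325],(400,360),interpolation=2)[:400].copy() if 0 else cv2.resize(b[165:265,220:320],(400,400),interpolation=2)])
cv2.imwrite("pics/c4.png",O); cv2.imwrite("pics/w4.png",w)
E
```

```text
[530.07487822  44.44481897 114.87248627] [-179.76932986   -0.34815133   12.88153913] [ 0.06265347 -0.27390362 -1.43935794]
```

View pics/c4.png

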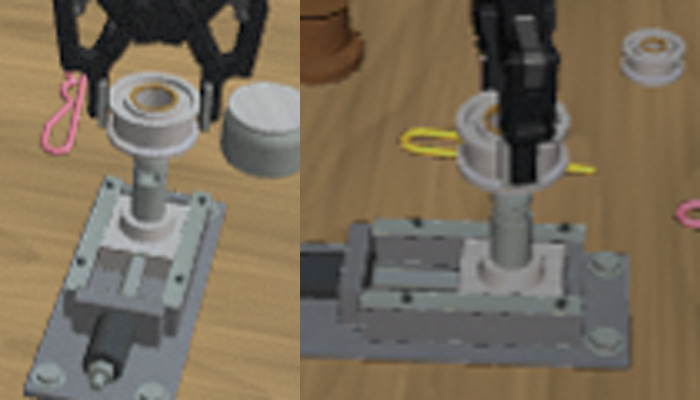

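The pulley hangs centred over the axle in both views. I'll lower it by feel.

Call:
{"api": "play_rows", "payload": {"deltas": [[[0.0005,0,0.008],[0,0,0],0.6],[[0,0,0.008],[0,0,0],0.6],[[0,0,0.008],[0,0,0],0.6],[[0,0,0.005],[0,0,0],0.6]]}}

```text
time: 6.45
tool_pos: [531.1, 44.7, 84.1]
tcp_rot: [-179.8, -0.3, 12.9]
ft_force: [0.2, -0.3, -1.8]
finger_gap: 60.8
```

Call:
{"api": "play_rows", "payload": {"deltas": [[[0,0,0.008],[0,0,0],0.6],[[0,0,0.008],[0,0,0],0.6],[[0,0,0.008],[0,0,0],0.6],[[0,0,0.006],[0,0,0],0.6],[[0,0,0.002],[0,0,0],0.6]]}}

```text
time: 7.08
tool_pos: [530.9, 44.8, 49.1]
tcp_rot: [-179.8, -0.3, 12.9]
ft_force: [0.2, -0.3, -1.7]
finger_gap: 61.0
```

Call:
{"api": "play_rows", "payload": {"deltas": [[[0,0,0.002],[0,0,0],0.6],[[0,0,0.001],[0,0,0],0.6],[[0,0,0.001],[0,0,0],0.6],[[0,0,0],[0,0,0],0.6]]}}

```text
time: 7.58
tool_pos: [531.4, 44.8, 45.6]
tcp_rot: [-179.8, -0.3, 12.9]
ft_force: [-0.5, 0.5, -1.2]
finger_gap: 61.0
```

Contact is barely starting. I'll release (any remaining drop is under 1 mm) and rise.

Call:
{"api": "play_rows", "payload": {"deltas": [[[0,0,0.0005],[0,0,0],0.4],[[0,0,0],[0,0,0],0.2],[[0,0,0],[0,0,0],0],[[0,0,0],[0,0,0],0],[[0,0,-0.02],[0,0,0],0],[[0,0,-0.05],[0,0,0],0],[[0,0,-0.05],[0,0,0],0],[[0,0,0],[0,0,0],0]]}}

```text
time: 8.57
tool_pos: [531.1, 44.1, 168.8]
tcp_rot: [-179.8, -0.4, 12.9]
ft_force: [0.1, -0.5, -0.3]
finger_gap: 85.1
```

```bash
python3 - <<'E'
from h import *
np.set_printoptions(precision=1,suppress=True)
s=np.load("w3.npz"); s={"tool_pos":s["pos"],"tcp_rot":s["rot"]}; C=cam("wrist",s)
p=plane(C,[[88.7,0],[70,81.2],[56,119.7],[38.7,87.5],[73,87.5]],3); print(p)
d=p[0]-p[1]; print("clip yaw",np.degrees(np.arctan2(d[1],d[0])))
d/=np.linalg.norm(d); n=np.array([-d[1],d[0],0]); e=p[1]+10*n; e=e+d*((p[2]-e)@d+18); print("eye",e)
q=plane(cam("side"),[[253.9,290.3]],3)[0]; print("tip side",q, "eye from tip", q-112*d+10*n)
E
```

```text
[[531.8 202.8   3. ]
 [466.8 213.4   3. ]
 [431.9 223.    3. ]
 [455.4 238.6   3. ]
 [462.3 210.6   3. ]]
clip yaw -9.22199448597861
eye [450.7 226.1   3. ]
tip side [558.  202.5   3. ] eye from tip [449.  230.3   3. ]
```

Call:
{"api": "play_rows", "payload": {"deltas": [[[-0.009,-0.049,0.005],[0,0,0],0],[[-0.009,-0.049,0.01],[0,0,0],0],[[-0.009,-0.049,0.01],[0,0,0],0],[[-0.009,-0.045,0.01],[0,0,0],0],[[0,0,0.01],[0,0,0.13],0],[[0,0,0.01],[0,0,0.13],0],[[0,0,0],[0,0,0.12],0],[[0,0,0],[0,0,0],0]]}}

```text
time: 9.57
tool_pos: [448.1, 227.9, 105.7]
tcp_rot: [-179.8, -0.0, -9.5]
ft_force: [-0.4, -1.2, -0.3]
finger_gap: 85.4
```

```bash
python3 - <<'E'
from h import *
s=r.sense(); im=eyes.snapshot("wrist"); cv2.imwrite("pics/w5.png",im[:,:,::-1]); print(s["tool_pos"],s["tcp_rot"],s["qd"].round(1))
np.savez("w5.npz",pos=s["tool_pos"],rot=s["tcp_rot"])
a=eyes.snapshot("side"); cv2.imwrite("pics/s5.png",a[:,:,::-1])
E
```

```text
[448.08220723 227.90856404 105.74325408] [-1.79840209e+02 -1.25516932e-02 -9.51814973e+00] [ 0.2  0.5  0.8  0.  -0.3 -1.9]
```

View pics/w5.png

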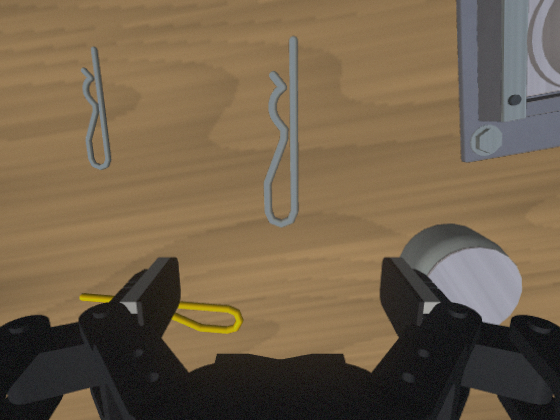

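The clip lies straight ahead of the jaws: tip at (293,38), eye bottom at (281,226), eye sides at x=265 and x=297. I'll compute the eye pose, the clip length check and the distance to the tin.

```bash
python3 - <<'E'
from h import *
np.set_printoptions(precision=1,suppress=True)
s=np.load("w5.npz"); s={"tool_pos":s["pos"],"tcp_rot":s["rot"]}; C=cam("wrist",s)
im=cv2.imread("pics/w5.png"); hsv=cv2.cvtColor(im,cv2.COLOR_BGR2HSV)
m=(hsv[...,1]<60).astype(np.uint8)
for c in cv2.findContours(m,0,1)[0]:
    b=cv2.boundingRect(c)
    if 255<b[0]<290 and b[3]>100:
        print(b); pts=c[:,0]
        tip=pts[pts[:,1]<60]; tip=tip[tip[:,0]>285]
        leg=[]
        for y in (60,120,200):
            x=np.where(m[y,260:310])[0]+260; x=x[x>284] if y<200 else x; leg.append([x.max(),y]); print(y,x.min(),x.max())
        L=plane(C,leg,3); print(L)
        d=L[2]-L[0]; d=-d/np.linalg.norm(d); print("yaw",np.degrees(np.arctan2(d[1],d[0])))
        n=np.array([-d[1],d[0],0])
        bot=plane(C,[[281,b[1]+b[3]]],3)[0]; top=plane(C,[[293,b[1]]],3)[0]; print("len",(top-bot)@d)
        e=L[2]+n*13; e=e+d*((bot-e)@d+18); print("eye",e)
        l2=plane(C,[[265,200],[297.5,200]],3); print("eye width",np.linalg.norm(l2[0]-l2[1]))
        # second view: tip, eye bottom via side image pixels
        Rt=Ro.from_euler('xyz',s["tcp_rot"],degrees=True).as_matrix(); print("delta",Rt.T@(e-s["tool_pos"]))
        print(proj(cam("side"),[e,top,bot]))
print("tin",plane(C,[[402,280],[465,280]],45))
print(tri(C,[[293,39]],cam("side"),[[253.9,290.3]]))
E
```

```text
(264, 36, 34, 192)
60 289 297
120 290 297
200 264 297
[[546.2 198.3   3. ]
 [507.3 204.3   3. ]
 [449.4 213.2   3. ]]
yaw -8.751227281486004
len 134.86433794421285
eye [447.2 226.7   3. ]
eye width 24.616121262706777
delta [ -0.7   1.6 102.7]
[[306.9 301.9]
 [252.6 288.9]
 [315.7 303.1]]
tin [[394.1 152.8  45. ]
 [387.5 111.8  45. ]]
[[559.2 198.9  -0.8   1.7]]
```

Call:
{"api": "play_rows", "payload": {"deltas": [[[-0.0005,0.0015,0.03],[0,0,-0.012],0.4],[[0,0,0.035],[0,0,0],0.5],[[0,0,0.025],[0,0,0],0.5],[[0,0,0.005],[0,0,0],0.5],[[0,0,0],[0,0,0],0.5]]}}

```text
time: 10.3
tool_pos: [449.7, 226.8, 10.3]
tcp_rot: [-179.7, -0.2, -8.1]
ft_force: [0.2, -0.0, 0.7]
finger_gap: 42.9
```

Call:
{"api": "play_rows", "payload": {"deltas": [[[-0.002,0,0.004],[0,0,-0.01],0.5],[[0,0,0.003],[0,0,0],0.5],[[0,0,0.001],[0,0,0],0.55],[[0,0,0],[0,0,0],0.6]]}}

```text
time: 10.8
tool_pos: [450.1, 228.1, 5.0]
tcp_rot: [-179.6, -0.5, -7.5]
ft_force: [0.4, -0.3, -0.1]
finger_gap: 34.3
```

Call:
{"api": "play_rows", "payload": {"deltas": [[[-0.0025,0.001,0.003],[0,0,0.02],0.6],[[-0.001,0,0.001],[0,0,0],0.6],[[0,0,0],[0,0,0],0.6]]}}

```text
time: 11.18
tool_pos: [446.3, 227.6, 0.9]
tcp_rot: [-179.6, -0.5, -8.7]
ft_force: [0.3, -0.6, -0.7]
finger_gap: 34.1
```

Call:
{"api": "play_rows", "payload": {"deltas": [[[0,0,0.0005],[0,0,0],0.7],[[0,0,0],[0,0,0],0.85],[[0,0,0],[0,0,0],0.85],[[0,0,0],[0,0,0],0.85],[[0,0,0],[0,0,0],0.85]], "force": 80}}

```text
time: 11.8
tool_pos: [446.8, 227.8, 0.9]
tcp_rot: [-179.5, -0.5, -8.7]
ft_force: [-1.3, -0.0, 0.8]
finger_gap: 21.7
```

Call:
{"api": "play_rows", "payload": {"deltas": [[[0,0,-0.01],[0,0,0],0.85],[[0,0,-0.03],[0,0,0],0.85],[[0,0,-0.05],[0,0,0],0.85],[[0,0,-0.03],[0,0,0],0.85],[[0,0,0],[0,0,0],0.85]]}}

```text
time: 12.42
tool_pos: [444.3, 226.5, 125.0]
tcp_rot: [-179.6, -0.4, -8.7]
ft_force: [0.1, 0.1, -1.4]
finger_gap: 21.8
```

```bash
python3 - <<'E'
from h import *
s=r.sense(); print(s["tool_pos"],s["tcp_rot"],s["qd"].round(1),s["finger_gap"])
np.savez("w6.npz",pos=s["tool_pos"],rot=s["tcp_rot"])
w=eyes.snapshot("wrist")[:,:,::-1]; a=eyes.snapshot("side")[:,:,::-1];b=eyes.snapshot("scene")[:,:,::-1]
for n,i in zip("wab",(w,a,b)): cv2.imwrite(f"pics/{n}6.png",i)
O=np.hstack([cv2.resize(w,(533,400)),np.vstack([cv2.resize(a[200:300,220:340],(240,200),interpolation=2),cv2.resize(b[160:260,340:460],(240,200),interpolation=2)])])
cv2.imwrite("pics/c6.png",O)
E
```

```text
[444.27645621 226.49071289 125.03276541] [-179.60782801   -0.4258016    -8.69741765] [-0.1  0.6  1.9  0.  -0.6 -0.1] 21.792887511928953
```

View pics/c6.png

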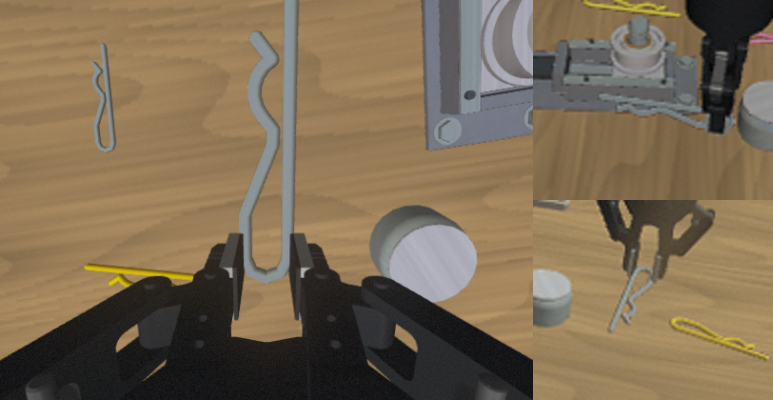

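Gripped and lifted square. The leg runs parallel to the tool's x axis at x≈290 in the wrist picture. Next I'll check the clip's tilt by triangulating its tip and eye.

```bash
python3 - <<'E'
from h import *
np.set_printoptions(precision=1,suppress=True)
s=np.load("w6.npz"); s={"tool_pos":s["pos"],"tcp_rot":s["rot"]}; C=cam("wrist",s)
A,B=cam("scene"),cam("side")
print(tri(A,[[379,224.5],[396,195]],B,[[253.5,248.5],[320,261]]))
Rt=Ro.from_euler('xyz',s["tcp_rot"],degrees=True).as_matrix()
f=560/533
im=cv2.imread("pics/w6.png"); hsv=cv2.cvtColor(im,cv2.COLOR_BGR2HSV); m=(hsv[...,1]<75)
for y in (5,60,120,180,220,240):
    x=np.where(m[y,285:325])[0]+285; print(y,x.min(),x.max(),x.size)
# leg in tool frame, wire at z = tool z 0..-4
o,d=rays((C[0],C[1],np.linalg.inv(eyes.get_calibration("wrist")["T_tool_cam"])[:3,:3],np.linalg.inv(eyes.get_calibration("wrist")["T_tool_cam"])[:3,3]),[[305,5],[305,120],[304,220],[265*f,281*f],[290*f,240*f],[242*f,240*f]])
for z in (0,-3,-6): print(z,(o+d*((z-o[2])/d[:,2])[:,None])[:,:2])
E
```

```text
[[555.8 200.2 121.5   1.8]
 [429.4 228.3 122.    0.6]]
5 298 313 16
60 285 312 24
120 297 310 14
180 296 309 14
220 296 308 13
240 296 308 13
0 [[105.8  11. ]
 [ 63.8  11.9]
 [ 20.5  12.3]
 [-17.1   0.8]
 [  4.9  12.9]
 [  5.  -10.3]]
-3 [[105.   10.8]
 [ 63.9  11.7]
 [ 21.4  12.1]
 [-15.4   0.8]
 [  6.2  12.7]
 [  6.2 -10. ]]
-6 [[104.1  10.6]
 [ 63.9  11.5]
 [ 22.4  11.8]
 [-13.7   0.8]
 [  7.5  12.4]
 [  7.5  -9.8]]
```

Call:
{"api": "play_rows", "payload": {"deltas": [[[-0.021,0.02,0],[0,0,0],0.85],[[-0.021,0.04,0],[0,0,0],0.85],[[0,0.045,0],[0,0,0],0.85],[[0,0.043,0],[0,0,0],0.85],[[0,0.03,0],[0,0,-0.06],0.85],[[0,0,0],[0,0,-0.06],0.85],[[0,0,0],[0,0,-0.04],0.85],[[0,0,0],[0,0,0],0.85]]}}

```text
time: 13.58
tool_pos: [360.7, 49.7, 105.1]
tcp_rot: [-180.0, 1.4, 0.7]
ft_force: [0.1, 0.6, -0.7]
finger_gap: 21.9
```

Call:
{"api": "play_rows", "payload": {"deltas": [[[0.018,0,0.01],[0.007,0.03,0],0.85],[[0,0,0.01],[0,0,0],0.85],[[0,0,0],[0,0,0],0.85]]}}

```text
time: 13.95
tool_pos: [376.1, 50.3, 81.1]
tcp_rot: [-179.6, -0.0, 0.6]
ft_force: [0.1, -0.6, -1.2]
finger_gap: 21.9
```

Call:
{"api": "play_rows", "payload": {"deltas": [[[0,0,0.002],[0,0.009,0],0.85],[[0,0,0],[0,0,0],0.85],[[0,0,0],[0,0,0],0.85]]}}

```text
time: 14.32
tool_pos: [375.6, 50.6, 79.2]
tcp_rot: [-179.6, -0.5, 0.6]
ft_force: [1.0, 0.6, -0.9]
finger_gap: 21.4
```

```bash
python3 - <<'E'
from h import *
np.set_printoptions(precision=2,suppress=True)
s=r.sense(); print(s["tool_pos"],s["tcp_rot"],s["ft_force"],s["finger_gap"])
np.savez("w7.npz",pos=s["tool_pos"],rot=s["tcp_rot"])
w=eyes.snapshot("wrist")[:,:,::-1]; a=eyes.snapshot("side")[:,:,::-1];b=eyes.snapshot("scene")[:,:,::-1]
for n,i in zip("wab",(w,a,b)): cv2.imwrite(f"pics/{n}7.png",i)
O=np.hstack([cv2.resize(a[195:255,250:350],(500,300),interpolation=2),cv2.resize(b[180:240,290:340],(250,300),interpolation=2)])
O=np.vstack([O,np.hstack([cv2.resize(w[0:140,150:430],(500,250)),np.zeros((250,250,3),np.uint8)])])
cv2.imwrite("pics/c7.png",O)
E
```

```text
[375.59  50.6   79.23] [-179.59   -0.51    0.62] [ 1.    0.58 -0.86] 21.359701786264704
```

View pics/c7.png

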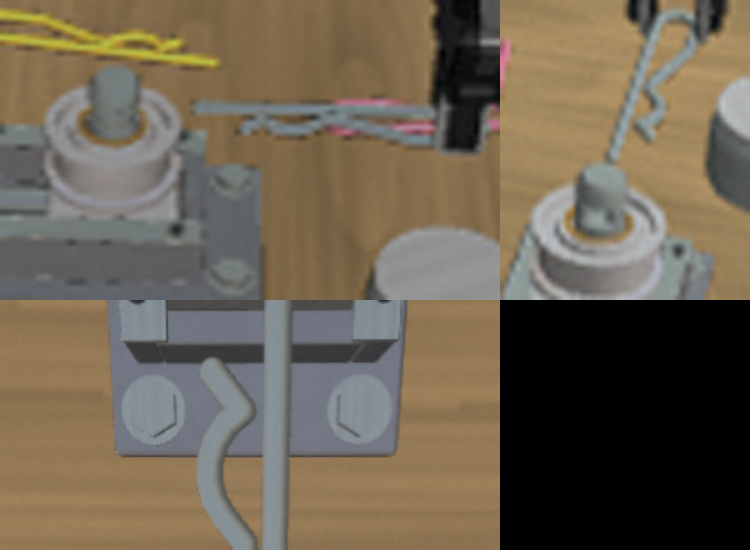

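```bash
python3 - <<'E'
from h import *
np.set_printoptions(precision=1,suppress=True)
s=np.load("w7.npz"); s={"tool_pos":s["pos"],"tcp_rot":s["rot"]}; W=cam("wrist",s)
A,B=cam("scene"),cam("side")
print(tri(A,[[312.4,211.6],[310.4,215.2]],B,[[289,216.4],[273,210.6]]))
for n,C in(("scene",A),("side",B)):
    print(n,proj(C,[[489.5,42.8,81.3],[529.4,44.1,97],[517.4,43.8,80]]))
u=lambda x,y:[150+x*.56,(y-300)*.56]
# plate screws symmetric: bolt centres and plate corners -> centre line at z=8
p=plane(W,[u(120,455),u(397,455),u(154,409),u(359,409)],8); print(p, (p[0]+p[1])/2,(p[2]+p[3])/2)
l=plane(W,[u(277,310),u(276,400),u(274.5,530)],81.3); print("leg",l)
print("leg yaw",np.degrees(np.arctan2(l[0,1]-l[2,1],l[0,0]-l[2,0])))
e=p[0]-p[1];print("plate yaw",np.degrees(np.arctan2(-e[0],e[1])))
E
```

```text
[[491.3  43.4  78.2   1. ]
 [527.7  45.4  94.2   0.6]]
scene [[312.5 210.2]
 [309.8 214.7]
 [310.4 217.6]]
side [[290.  215. ]
 [272.3 209.1]
 [277.6 215.2]]
[[457.8  88.5   8. ]
 [458.6  -5.3   8. ]
 [472.3  76.6   8. ]
 [472.9   8.5   8. ]] [458.2  41.6   8. ] [472.6  42.5   8. ]
leg [[480.7  40.8  81.3]
 [463.4  40.5  81.3]
 [435.8  40.   81.3]]
leg yaw 1.032831173460784
plate yaw 0.5274361122331259
```

Relative to the axle top, the tip comes out at about z=81 and 1 to 1.5 mm to the right of the axis. The pulley is seated. I'll correct both offsets and advance to the mouth of the cross-hole.

Call:
{"api": "play_rows", "payload": {"deltas": [[[0.006,-0.0012,0.0012],[0,0,0],0.85],[[0.006,0,0],[0,0,0],0.85],[[0.004,0,0],[0,0,0],0.85],[[0,0,0],[0,0,0],0.85]]}}

```text
time: 14.98
tool_pos: [393.4, 52.0, 78.4]
tcp_rot: [-179.6, -0.6, 0.6]
ft_force: [0.0, -0.7, -0.9]
finger_gap: 21.4
```

Call:
{"api": "play_rows", "payload": {"deltas": [[[0.005,0,0.0003],[0,0,0],0.85],[[0.005,0,0],[0,0,0],0.85],[[0.005,0,0],[0,0,0],0.85],[[0.003,0,0],[0,0,0],0.85]]}}

```text
time: 15.48
tool_pos: [412.5, 52.3, 78.2]
tcp_rot: [-179.6, -0.5, 0.6]
ft_force: [-0.7, 0.8, -0.6]
finger_gap: 21.2
```

Call:
{"api": "play_rows", "payload": {"deltas": [[[0.005,0,0],[0,0,0],0.85],[[0.005,0,0],[0,0,0],0.85],[[0.003,0,0],[0,0,0],0.85]]}}

```text
time: 15.85
tool_pos: [426.4, 52.5, 78.3]
tcp_rot: [-179.6, -0.5, 0.6]
ft_force: [-0.4, 0.2, 0.0]
finger_gap: 21.4
```

```bash
python3 - <<'E'
from h import *
s=r.sense(); print(s["tool_pos"],s["ft_force"],s["wrist_torque"])
a=eyes.snapshot("side")[:,:,::-1];b=eyes.snapshot("scene")[:,:,::-1]
O=np.hstack([cv2.resize(a[195:255,230:330],(500,300),interpolation=2),cv2.resize(b[185:245,285:335],(250,300),interpolation=2)])
cv2.imwrite("pics/c8.png",O)
E
```

```text
[426.43394764  52.49234352  78.30078938] [-0.39313744  0.24128672  0.02055365] [0.08807243 0.05841323 0.04210653]
```

View pics/c8.png

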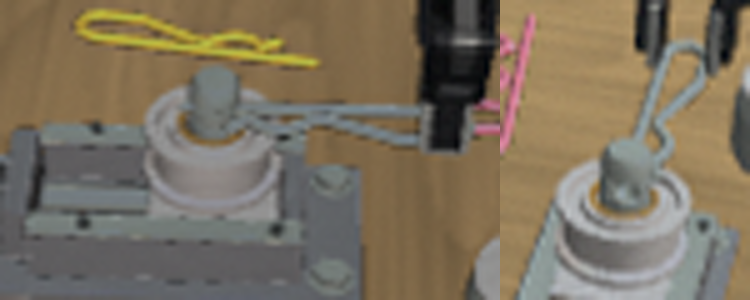

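The leg has entered the cross-hole with no side force, and the carriage has not moved. I'll push slowly by feel.

Call:
{"api": "play_rows", "payload": {"deltas": [[[0.003,0,0],[0,0,0],0.85],[[0.003,0,0],[0,0,0],0.85],[[0.003,0,0],[0,0,0],0.85]], "force": 110}}

```text
time: 16.32
tool_pos: [434.0, 53.3, 77.5]
tcp_rot: [-179.5, -0.3, 0.7]
ft_force: [-3.7, 2.6, 0.1]
finger_gap: 20.7
```

Call:
{"api": "play_rows", "payload": {"deltas": [[[0.003,0,0],[0,0,0],0.85],[[0.003,0,0],[0,0,0],0.85],[[0.003,0,0],[0,0,0],0.85]]}}

```text
time: 16.7
tool_pos: [441.4, 54.0, 76.5]
tcp_rot: [-179.5, -0.0, 0.7]
ft_force: [-6.1, 1.9, 1.1]
finger_gap: 20.8
```

Call:
{"api": "play_rows", "payload": {"deltas": [[[0.003,0.0003,-0.0008],[0,0.005,0],0.85],[[0.003,0.0003,-0.0008],[0,0.004,0],0.85],[[0.003,0,-0.0004],[0,0.002,0],0.85]]}}

```text
time: 17.08
tool_pos: [447.1, 54.0, 76.5]
tcp_rot: [-179.4, -0.2, 0.7]
ft_force: [-7.3, 1.3, -0.4]
finger_gap: 20.4
```

Call:
{"api": "play_rows", "payload": {"deltas": [[[0.0035,0,-0.001],[0,0.003,0],0.85],[[0.0035,0,-0.0008],[0,0.002,0],0.85],[[0.0035,0,-0.0006],[0,0.002,0],0.85]]}}

```text
time: 17.45
tool_pos: [452.8, 54.2, 76.2]
tcp_rot: [-179.4, 0.1, 0.7]
ft_force: [-8.5, 1.1, 0.0]
finger_gap: 20.5
```

Call:
{"api": "play_rows", "payload": {"deltas": [[[0.0035,0,-0.002],[0,0.006,0],0.85],[[0.0035,0,-0.0015],[0,0.005,0],0.85],[[0.0035,0,-0.001],[0,0.004,0],0.85]]}}

```text
time: 17.82
tool_pos: [457.0, 54.3, 77.0]
tcp_rot: [-179.4, 0.1, 0.7]
ft_force: [-10.0, 2.2, 0.1]
finger_gap: 20.4
```

Call:
{"api": "play_rows", "payload": {"deltas": [[[0.004,0,-0.001],[0,0.006,0],0.85],[[0.004,0,-0.001],[0,0.006,0],0.85],[[0.004,0,-0.001],[0,0.005,0],0.85]]}}

```text
time: 18.2
tool_pos: [461.7, 54.4, 75.8]
tcp_rot: [-179.4, 0.1, 0.7]
ft_force: [-12.0, 1.2, 1.6]
finger_gap: 20.5
```

Call:
{"api": "play_rows", "payload": {"deltas": [[[0.004,0,-0.002],[0,0.006,0],0.85],[[0.004,0,-0.0015],[0,0.006,0],0.85]]}}

```text
time: 18.45
tool_pos: [464.4, 54.5, 76.3]
tcp_rot: [-179.4, 0.2, 0.7]
ft_force: [-12.0, 1.1, 0.9]
finger_gap: 20.4
```

Call:
{"api": "play_rows", "payload": {"deltas": [[[0.004,0,-0.0015],[0,0.006,0],0.85],[[0.004,0,-0.0015],[0,0.006,0],0.85]]}}

```text
time: 18.7
tool_pos: [467.0, 54.6, 76.2]
tcp_rot: [-179.5, 0.2, 0.7]
ft_force: [-12.0, 1.3, 1.0]
finger_gap: 20.5
```

Call:
{"api": "play_rows", "payload": {"deltas": [[[0.004,0,-0.0015],[0,0.006,0],0.85],[[0.004,0,-0.0015],[0,0.006,0],0.85]]}}

```text
time: 18.95
tool_pos: [470.3, 54.7, 76.5]
tcp_rot: [-179.5, 0.2, 0.7]
ft_force: [-8.0, 1.1, 1.3]
finger_gap: 20.3
```

Call:
{"api": "play_rows", "payload": {"deltas": [[[0.004,0,-0.0015],[0,0.006,0],0.85],[[0.004,0,-0.0015],[0,0.006,0],0.85]]}}

```text
time: 19.2
tool_pos: [477.1, 54.8, 78.5]
tcp_rot: [-179.5, -0.3, 0.7]
ft_force: [-8.8, 3.0, -0.6]
finger_gap: 20.6
```

The push has dropped from 12 N to 8 N, which looks like the snap. I'll push a few more mm to be sure the clip is home, then hold.

Call:
{"api": "play_rows", "payload": {"deltas": [[[0.004,0,0],[0,0,0],0.85],[[0.004,0,0],[0,0,0],0.85],[[0.0015,0,0],[0,0,0],0.85]]}}

```text
time: 19.58
tool_pos: [482.2, 55.1, 76.2]
tcp_rot: [-179.4, 0.3, 0.7]
ft_force: [-9.0, 0.6, 1.6]
finger_gap: 20.5
```

Call:
{"api": "play_rows", "payload": {"deltas": [[[-0.003,0,0],[0,0,0],0.85],[[-0.004,0,0],[0,0,0],0.85],[[-0.004,0,0],[0,0,0],0.85],[[-0.003,0,0],[0,0,0],0.85]]}}

```text
time: 20.08
tool_pos: [468.4, 54.9, 76.9]
tcp_rot: [-179.4, 0.3, 0.7]
ft_force: [-2.6, 1.7, 0.6]
finger_gap: 20.5
```

Call:
{"api": "play_rows", "payload": {"deltas": [[[-0.002,0.0005,-0.0005],[0,0.008,0],0.85],[[-0.001,0,0],[0,0,0],0.85],[[0,0,0],[0,0,0],0.85]]}}

```text
time: 20.45
tool_pos: [465.0, 54.7, 77.4]
tcp_rot: [-179.4, -0.2, 0.7]
ft_force: [-3.8, 1.4, -0.3]
finger_gap: 20.2
```

```bash
python3 - <<'E'
from h import *
s=r.sense(); print(s["tool_pos"],s["tcp_rot"],s["ft_force"],s["wrist_torque"])
np.savez("w9.npz",pos=s["tool_pos"],rot=s["tcp_rot"])
for n in("wrist","side","scene"): cv2.imwrite(f"pics/{n}9.png",eyes.snapshot(n)[:,:,::-1])
E
```

```text
[465.01113165  54.68775935  77.42409024] [-179.41062085   -0.23236088    0.72193449] [-3.80572387  1.3535901  -0.31858204] [0.32311128 0.5114316  0.12121343]
```

Call:
{"api": "play_rows", "payload": {"deltas": [[[-0.003,0.0003,-0.0003],[0,0,0],0.85],[[-0.002,0,0],[0,0,0],0.85],[[0,0,0],[0,0,0],0.85]]}}

```text
time: 20.98
tool_pos: [460.4, 54.3, 77.9]
tcp_rot: [-179.4, -0.3, 0.7]
ft_force: [-3.0, 3.1, -1.0]
finger_gap: 20.6
```

Call:
{"api": "play_rows", "payload": {"deltas": [[[-0.002,0.0008,0],[0,0,0],0.85],[[-0.001,0.0005,0],[0,0,0],0.85],[[0,0,0],[0,0,0],0.85]]}}

```text
time: 21.35
tool_pos: [457.4, 52.9, 77.9]
tcp_rot: [-179.4, -0.3, 0.7]
ft_force: [-2.3, 2.8, -0.2]
finger_gap: 20.7
```

```bash
python3 - <<'E'
from h import *
s=r.sense(); print(s["tool_pos"],s["tcp_rot"],s["ft_force"],s["wrist_torque"])
np.savez("w9.npz",pos=s["tool_pos"],rot=s["tcp_rot"])
for n in("wrist","side","scene"): cv2.imwrite(f"pics/{n}9.png",eyes.snapshot(n)[:,:,::-1])
C=cam("wrist",s); print("axle top expected px",proj(C,[[529.4,43.5,94],[529.4,43.5,97]]))
print("scene/side carriage: axle px", proj(cam("side"),[[529.4,44.1,97]]))
for n,box,box7 in(("side",(195,250,230,310),None),("scene",(185,250,285,335),None)):
    a=cv2.imread(f"pics/{n}9.png"); b=cv2.imread("pics/%s7.png"%("a" if n=="side" else "b"))
    y0,y1,x0,x1=box
    d=cv2.absdiff(a,b).max(2)[y0:y1,x0:x1]
    print(n); 
    for row in d[::2, ::2]: print(''.join('#' if v>40 else '+' if v>20 else '.' for v in row))
E
```

```text
[457.38873336  52.9479914   77.94073854] [-179.3965025    -0.31391625    0.71843191] [-2.25814866  2.80894299 -0.18545337] [0.47350866 0.33529195 0.20819177]
axle top expected px [[304.19607997  96.61291829]
 [304.71175225  96.12007855]]
scene/side carriage: axle px [[272.34401666 209.14246897]]
side
..................................######
..................................+#####
..................................######
..................................####+#
..................................+####+
...................................#####
...................................#####
.......................+...........#####
...................+...............#####
..................+................#####
............###++.+......++...##+..+####
............++++.+++.+..+#.+##......####
..............+..+#+.++##+..#+.....+###.
................+..#+..+...+...##+.+###+
...............................++######+
....................................++++
........................................
..............++........................
........................................
...................
[... 513 characters left out ...]
............#####..###..
............#######+###..
............+#####.+###..
..............##.######..
..............+.##+###...
..............##.#.#+....
..................##.....
.............#...#+......
..............++#+.......
...............#+........
.........................
.........................
..........+....##+.......
...............#++.......
............++##.........
......#.+..#..+..........
.........+..++#..........
........+.#..............
.........................
.........................
.........................
.........................
.........................
......+..................
........##...............
...........+..#..........
.........................
```

```bash
python3 - <<'E'
from h import *
np.set_printoptions(precision=1,suppress=True)
B,A=cam("side"),cam("scene")
for X in ([574.4,45.3,80],[569,45.2,80],[554.4,44.8,80]): print(proj(B,[X]),proj(A,[X]))
a=cv2.imread("pics/side9.png").astype(int); b=cv2.imread("pics/a7.png").astype(int)
print(np.abs(a-b).max(2)[213:222,246:272])
a=cv2.imread("pics/wrist9.png"); 
# gray leg/axle: low-saturation mask map, coarse
hsv=cv2.cvtColor(a,cv2.COLOR_BGR2HSV)
g=cv2.GaussianBlur(cv2.cvtColor(a,cv2.COLOR_BGR2GRAY),(5,5),0)
c=cv2.HoughCircles(g[0:220,200:420],cv2.HOUGH_GRADIENT,1,20,param1=80,param2=20,minRadius=22,maxRadius=80)
print(c[0][:8]+[200,0,0] if c is not None else None)
s=np.load("w9.npz"); C=cam("wrist",{"tool_pos":s["pos"],"tcp_rot":s["rot"]})
print("r px of 12mm at 94",np.linalg.norm(np.diff(proj(C,[[529.4,43.5,94],[529.4,55.5,94]]),axis=0)))
E
```

```text
[[252.5 214.6]] [[305.6 232.6]]
[[254.8 214.6]] [[306.1 231.1]]
[[261.3 214.8]] [[307.4 227.2]]
[[ 0  0  1  1  1  1  1  1  1  3  1  3  1  1  1  1  2  1  3  2 23 19  5 12
   4  2]
 [ 2  1  2  1  1  2  2  7 13  8  6  8 10  4  4 11  3  2  3  1 21 22  8 12
   6  6]
 [ 1  1  1  1  2  2 14 57 69 64 62 66 69 51 22 23 24 22 18 20 23 32  5  9
   6  7]
 [ 2  1  0  1  2  3 33 49 48 49 50 49 50 35 33 34 26 21 27 32 35 32 25 13
   6  1]
 [ 2  2  1  1  1  1 13 26 29 28 27 29 28 28 34 27 10 21 25 36 33 58 31 11
   3 13]
 [ 0  1  0  1  1  0  2  2  2  4  2  3  4  2 11  7 11 15 24 25 77 28 10 10
   8  2]
 [ 1  1  2  0  1  1  1  1  2  1  1  2 29 10 14  7 16 30 33 26 72 66 37 11
   2  5]
 [ 1  1  2  1  1  0  1  1  1  1  1  1 13  6 25 22 27 15 21 44 34 56 47 29
  25 25]
 [ 0  2  1  2  0  0  1  1  1  1  2  1 17 12 13 17 23 36 11 21 15 16 44 36
  23 15]]
[[302.5  89.5  71.7]
 [287.5 107.5  55.2]
 [324.5  89.5  52.9]
 [311.5 112.5  54.1]
 [284.5  78.5  50.8]
 [309.5  69.5  51.7]
 [325.5 159.5  42.7]
 [328.5 179.5  40.5]]
r px of 12mm at 94 33.21300573007241
```

The tip shows at px 252.3 behind the axle; 252.5 is predicted for home. The axle is back at its rest pixels. I'll release and rise.

Call:
{"api": "play_rows", "payload": {"deltas": [[[0,0,0],[0,0,0],0.7],[[0,0,0],[0,0,0],0.55],[[0,0,0],[0,0,0],0.4],[[0,0,0],[0,0,0],0.3],[[0,0,-0.02],[0,0,0],0.3],[[0,0,-0.05],[0,0,0],0.3],[[0,0,-0.05],[0,0,0],0.3],[[0,0,0],[0,0,0],0.3]]}}

```text
time: 22.5
tool_pos: [457.4, 50.5, 201.6]
tcp_rot: [-179.5, -0.4, 0.7]
ft_force: [0.1, 0.3, 0.3]
finger_gap: 59.3
```

```bash
python3 - <<'E'
from h import *
np.set_printoptions(precision=1,suppress=True,linewidth=150)
s=r.sense(); print(s["tool_pos"],s["tcp_rot"],s["ft_force"])
np.savez("w10.npz",pos=s["tool_pos"],rot=s["tcp_rot"])
I={}
for n in("wrist","side","scene"): I[n]=eyes.snapshot(n)[:,:,::-1]; cv2.imwrite(f"pics/{n}10.png",I[n])
b=cv2.imread("pics/a7.png").astype(int)
print(np.abs(I["side"].astype(int)-b).max(2)[211:222,246:274])
C=cam("wrist",s)
print("exp px axle",proj(C,[[529.4,43.5,94],[529.4,43.5,80]]),"tip",proj(C,[[574.4,44.6,80]]),"eye rear",proj(C,[[529.4-85,51.2,80]]),"leg",proj(C,[[480,42.2,80]]))
hsv=cv2.cvtColor(I["wrist"],cv2.COLOR_BGR2HSV); g=hsv[...,2]; 
sm=cv2.resize(I["wrist"],(112,84),interpolation=cv2.INTER_AREA); h2=cv2.cvtColor(sm,cv2.COLOR_BGR2HSV)
for y in range(0,66): print(''.join('.' if h2[y,x,1]>70 else str(min(9,h2[y,x,2]//26)) for x in range(30,86)))
E
```

```text
[457.4  50.5 201.6] [-179.5   -0.4    0.7] [0.1 0.3 0.3]
[[ 1  1  2  1  1  2  1  1  2  0  1  1  1  1  0  2  1  1  1  3  1  1  3  1  1  1  0  2]
 [ 2  1  1  1  1  2  2  2  2  3  2  0  1  3  0  2  1  1  5 13  3  1  2  2  1  0  2  1]
 [ 2  2  1  1  1  1  1 23 19 36 30 30 18 23  9 10  2  3 26 12  1  1  2  1  1  1  1  2]
 [ 2  1  1  1  1  1  1 15 49 59 53 51 54 55 61 50 23 31 23 13 14 30 12  1  2  1  2  1]
 [ 1  1  1  1  2  1  1 21 23 31 40 42 45 49 34 29 32 26 24 30 32 26  7  2  1  1  1  1]
 [ 1  1  2  1  1  1  1  1  3  3  3 20 25 36 46 42 31 16 23 28 25 26 36 10  1  1  1  0]
 [ 2  1  1  1  1  1  1  1  2  2  2  0  2 28 11 11  2  3 26 35 20 32 23  2  1  1  1  2]
 [ 1  1  2  1  1  2  2  1  1  1  1  1 12 17  4  6  6  5  4 25 80 61 10  7  1  1  1  2]
 [ 2  0  3  2  1  1  1  1  2  1  1  1 10  3 15  4  9 30 22 39 75 62 49 16  2  1  1  3]
 [ 1  1  1  1  1  1  1  1  1  1  2  2 13  4  1 12 19 10 22 27 50 55 48 24  7  6  1  3]
 [ 1  1  1  1  1  0  0  1  1  1  1  1 13  6  2  3 16  7  8 12 13 26 49 44 34 12  4  8]]
exp px axle [[290.  106.8]
 [289.6 107.3]] tip [[289.2  42.1]] eye rear [[278.3 214.7
[... 3082 characters left out ...]
.11222..........
....11222111266666665...................11.22211........
....12221111266666665....................1112221........
...112221111266666665...................111.22211.......
..112331111126666665....................1111133311......
1111135211112666666.....................111126411111....
11111152111146666.......................11112521111111..
111111121111.............................1112111111111..
11111111111..............................11121111111111.
11111111111..............................111111111111111
11111111111...............................11111111111110
1111111111................................11111111110110
1111111111................................11111111100011
```

```bash
python3 -c "
from bench import r
print(r.hand_in())"
```

```text
the job is handed in; nothing more can be done
None
```

The pulley is on the axle's shoulder, and the large clip has gone through the cross-hole and snapped round the axle. The gripper is open and clear, about 120 mm above, and the job was handed in at about 23 s; no verdict was reported.

**Pulley:** It went down the axle with almost no force. Later pictures show it sitting round the axle, but I did not measure its final height or tilt separately.

**Clip:** The push rose to about 12 N, then dropped to 8 N as the sprung leg snapped over. About 9 N more only moved the carriage, so the clip went no deeper.

**Last checks after letting go:**
- **Carriage:** the axle is back at its rest position in the side picture, and the wrist reads zero force.
- **Clip position:** the tip and the eye's rear end are each within about 1 pixel (1–2 mm) of where they should be with the clip home.
- **Clip tilt:** the tip sits about 1–1.5 pixels higher than before release, so the clip tilts slightly in its hole. I estimate about 0.07 rad, against the 0.2 rad limit.

**Disagreements:**
- **Tip height:** the scene and side cameras placed heights near the axle about 3 mm too low, so I set the clip's height relative to the axle top.
- **Finger gap:** it read 21.7 mm on the 26 mm eye, but the grip held.
- **Pictures:** I had used all 12 views, so the checks after the snap come from pixel measurements, not from looking at the pictures.
- **Other items:** I did not measure the other bench items at the end. I saw no contact with them.

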